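Shake up the settled edge dye on the touch mixer

TASK

The edge dye in the slimmest and tallest of the three bottles has settled. Pick that bottle up, press it base-down into the rubber cup of the touch mixer until the sprung cup is fully down, and keep it pressed there for a good four seconds; then stand it in the middle of the leather pad in front of the shoe, ready for use, and let go. Keep the bottle upright throughout, and leave the other two bottles and the shoe where they stand.

Things in the scene. Friction and masses are not known exactly. Their poses are not given: they have to be found in the camera images.
- slim_bottle: closed plastic bottle with dark blue-grey body and white screw cap, standing: the slimmest and tallest of the three, round, 52 mm in diameter, 192 mm tall; the straight body reaches from the base to about 150 mm, then the shoulder narrows to the cap (29 mm in diameter, the top 16 mm). About 0.3 kg. Origin: centre of its underside, z up along the bottle.
- brown_bottle: dark brown bottle, 60 mm in diameter, 172 mm tall, standing; to be left where it stands. Origin: centre of its underside, z up.
- white_bottle: white bottle, 68 mm in diameter, 162 mm tall, standing; to be left where it stands. Origin: centre of its underside, z up.
- mixer: touch mixer, a grey cast box fixed to the table, 150 mm (its x) by 120 mm (its y), 67 mm tall without its head, with a sloping black control panel on its front (-x) and a round black rubber cup on top. Origin: centre of its underside.
- mixer_cup (a joint): how far the mixer's sprung rubber cup is pressed straight down: 0 m at rest, 0.010 m fully down (end stop). The spring needs about 5 N to start moving and 14 N at the end stop, so a bottle merely stood on it does not press it down.
- cup_floor (a point): centre of the cup's flat inner floor, on which the bottle's base is pressed; 101 mm above the table at rest, moves down with the cup. The floor is about 65 mm in diameter, the rim stands 7 mm above it and is 71 mm wide inside, 83 mm outside.
- pad_top (a point): centre of the upper face of the leather pad, two flat oval leather blanks one on the other, fixed, 85 x 99 mm, 9 mm thick; the upper blank is 78 x 90 mm. The point lies 9 mm above the table.
- shoe: red shoe on its last, 103 x 270 x 108 mm tall, standing behind the pad; to be left where it stands. Origin: centre of its underside, long axis along its y.

How it is judged:
By the outcome, as a careful person would: the job done as asked, in the order asked, and still so for the second after the job is handed in, with the robot touching nothing.
It also fails if it takes over 58 s, if anything falls off the work surface, if the arm or the gripper's body presses on something with over 40 N, if the wrist force passes 120 N, or if a joint passes its speed limit or range.

ROBOT

A 6-joint arm with a two-finger parallel gripper is mounted at the origin on a cart in front of the work surface, level with it; the furniture and walls round the work are solid. World frame = base frame: x ahead of the robot, y to its left, z up, the work surface at z = 0. Lengths are in m, angles in rad, forces in N, time in s.
With the tool pointing down it reaches from about 0.25 to 0.775 m from the base axis. Payload 4 kg.
Tool frame: the origin (TCP) lies on the centre line of the jaws, within the pads' length; the fingertips stand robot.tips_ahead ahead of it and the grasp point (between the pads) lies 8 mm behind it (robot.tips_ahead is the distance from the TCP to the fingertips, in m); z points along the fingers, y is the line along which they close (so a half turn about z gives the same grasp; the last joint's range is limited). The gripper opens to 94 mm and grips with 3 to 60 N. Pads are 16 mm wide; open, the fingers measure 119 mm over their backs; the gripper's body (75 mm by 177 mm) begins 78 mm behind the grasp point.
Start: joints at [1.117, 0.087, 1.371, -0, 1.684, -0.103], TCP at [0.189, 0.517, 0.217] pointing down, gripper open.
Joint ranges: [-3.1, 3.1], [-0.76, 2.03], [0.27, 2.55], [-1.08, 4.22], [0.17, 2.65], [-2.57, 2.57]. Speed limits (rad/s): [2.79, 2.79, 3.14, 3.14, 3.14, 3.14].

INTERFACE

Orientations are given as [roll, pitch, yaw] about the fixed x, y, z axes, in that order (R = Rz(yaw) Ry(pitch) Rx(roll)).
In Python, from bench import robot, snapshot, close_job, spotter gives the robot as it stands. The module is installed in compiled form; this text tells all that it offers.
- The arm moves only by the tool servo_tool, never from a script. Its argument "commands" is one flat list of numbers, 7 for each row, row after row: the shift along the tool's x, y, z in m, then the turn, a rotation vector about the tool's x, y, z in degrees, then the finger opening in m, from 0 to 0.094. In form: [x, y, z, ax, ay, az, grip, x, y, z, ax, ay, az, grip, ...]. A call has 1 to 10 rows; each row is the pose to reach, as a shift and turn from the pose commanded when the call began, along the tool's axes at that moment; what a row does not reach only later rows make up. A row lasts 1/8 s, in which the tool goes at most 62.5 mm and 10.7 degrees, less where a joint would pass 70% of its speed; a pose out of reach is approached as far as the arm can. A call with a gripper value outside its range is refused whole. The fingers move at their own pace and stop on an object; the grip force is fixed at half the most. Time passes only in rows, so rows that repeat a pose let the fingers close. It gives the time, the measured TCP pose, the force, the opening and the grip force at its end, in the units of the state.
- robot.get_obs(): the state, without advancing time (a new reading comes with each control period).
- snapshot(name): name is "scene" or "top" or "wrist"; returns a dict with "img" (400x640x3 uint8, blue, green, red), "camera_matrix" (3x3 intrinsics, pixels), "extrinsics" (4x4, takes a point from camera to world coordinates); the wrist camera has in their place "hand_eye" (4x4, takes a point from camera to tool coordinates, whose origin is the TCP and whose axes are the flange's). Camera axes: x right, y down, z forward; pixel columns grow to the right and rows downward; lengths in m; the calibration is good to about 2 mm. A picture is of the moment at which its call begins: read the wrist's pose just before it. There is no depth.
- close_job(): hands the job in; it is judged then, once.
Trained networks look in a picture, given as the dict that the camera call returned (one of the last four; its "shot" number tells which), for a name from the list of things; names that differ only in an ending like _2 or _b are one class to them, and where a whole thing is asked for, a point or a joint stands for the part that bears it (a point fixed in the world has none). Each returns a list of dicts, best first, with "conf" (0 to 1); they miss things now and then, are a little off and sometimes report something else, mostly with a low value. They report only what shows in the picture. A call takes as long as a camera call.
- spotter.trace(name, picture): "region" (400x640 bool, what is visible of it) and "box" ([left, top, width, height] in pixels, round what is visible of it).
The state is a dict: "time": time; "joint_positions": joint angles; "qvel": joint speeds; "joint_torque": joint torques, N m; "tool_pos": TCP position; "ee_rot": TCP orientation; "wrist_force": force on the tool from outside, world axes, zero at the start; "wrist_torque": the same for the moment, N m; "width": finger opening in m; "finger_force": force on a finger pad.
Only numpy, scipy, OpenCV 4.12 (cv2) and the standard library are available. Lean on these libraries where they do the work, as an engineer would, in place of code of your own. Each camera call takes 0.05 s, during which the arm holds its last target. There are 200 camera calls.

## Working session

There is one attempt and no reset: what is moved stays moved. The work goes in short steps, Python scripts to look and compute and a tool call to move; the robot and the scene stay as the last step left them, time stands still between calls to the robot, and variables do not carry over. Pictures are saved under pics/ and viewed, at most 10 in all, crops included, and the job is handed in when it is done.

Besides the shell and the picture viewer there is one more tool, called after "Request:" by a JSON object that holds its "method" and its "body", one argument or row to a line. servo_tool: Moves the arm, as the interface text tells. Its arguments: {"type":"object","properties":{"commands":{"type":"array","items":{"type":"number"}}},"required":["commands"]}

```bash
mkdir -p pics; python3 - <<'E'
from bench import robot, snapshot, spotter
import cv2, pickle
o=robot.get_obs()
for k,v in o.items(): print(k,v)
print(robot.tips_ahead)
D={}
for c in ("scene","top"):
    p=snapshot(c); cv2.imwrite(f"pics/{c}0.png",p["img"]); print(c,p["camera_matrix"].tolist(),p["extrinsics"].tolist())
    D[c]=p
    for n in ("slim_bottle","brown_bottle","white_bottle","mixer","mixer_cup","pad_top","shoe"):
        try: r=spotter.trace(n,p)
        except Exception as e: print(n,e); continue
        print(n,[(round(d["conf"],2),d["box"]) for d in r[:3]])
        D[c,n]=r
pickle.dump(D,open("d0.pkl","wb"))
E
```

```text
time 0.0
joint_positions [ 1.11685194e+00  8.79367580e-02  1.37225943e+00  9.33443770e-06
  1.68361987e+00 -1.03106013e-01]
qvel [-0.00111927 -0.00108488  0.0015737   0.00022316 -0.00016529  0.00051717]
joint_torque [ 2.78221017e-05 -3.40197158e+01 -3.02421677e+01  7.17030466e-02
  3.31538462e-02 -1.60053614e-04]
tool_pos [0.1887941  0.51600883 0.21531152]
ee_rot [-3.13938201e+00 -2.38068677e-04  2.79075506e+00]
wrist_force [ 0.45633763 -0.18071702 -0.04537709]
wrist_torque [-0.01462004  0.00217066 -0.03658791]
finger_force 0.0
width 0.09386466812328341
0.011
scene [[395.3153951037358, 0.0, 326.788980479169], [0.0, 395.3153951037358, 205.84417889551213], [0.0, 0.0, 1.0]] [[-0.8776408230668752, -0.35405083573909557, 0.3231015187196532, 0.2946566459589292], [-0.47898685816037, 0.622738381342768, -0.6186828736212496, 0.5569683911534365], [0.017837471686201804, -0.6977427277407035, -0.716126322996723, 0.7092267162810976], [0.0, 0.0, 0.0, 1.0]]
slim_bottle [(0.96, [361.8, 203.9, 27.8, 77.7])]
brown_bottle [(0.56, [315.5, 266.6, 36.7, 65.3])]
white_bottle [(0.78, [272.2, 216.9, 35.6, 70.3]
[... 272 characters left out ...]
156], [0.0, 0.0, 1.0]] [[-0.4019624814520106, -0.8010581857567206, 0.4435447514480289, 0.08433114175023104], [-0.915596441065759, 0.34610112117823383, -0.20468798456891882, 0.24906500991490657], [0.010455649796093886, -0.48838488607994524, -0.8725656894675728, 1.0692008989287778], [0.0, 0.0, 0.0, 1.0]]
slim_bottle [(0.92, [301.7, 235.6, 26.7, 52.4]), (0.22, [301.5, 205.0, 34.3, 32.6])]
brown_bottle [(0.56, [226.9, 263.3, 38.9, 48.7])]
white_bottle [(0.9, [233.3, 202.5, 34.5, 47.8])]
mixer [(0.96, [357.3, 151.6, 70.4, 56.7])]
mixer_cup [(0.74, [373.8, 146.6, 37.3, 34.8])]
pad_top [(0.33, [299.6, 101.1, 41.9, 89.9])]
shoe [(0.97, [299.2, 101.1, 44.3, 92.2]), (0.31, [372.9, 149.1, 39.7, 28.5])]
```

View pics/scene0.png

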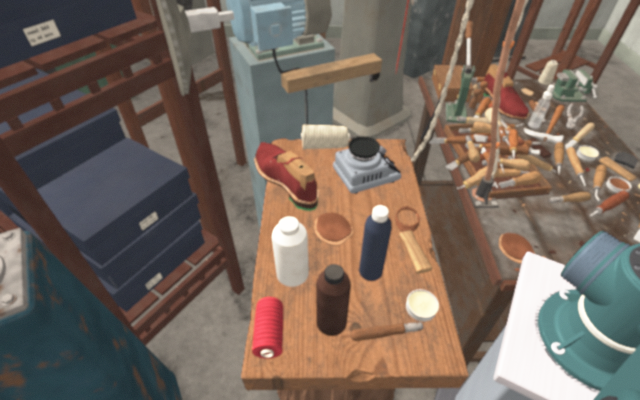

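View pics/top0.png

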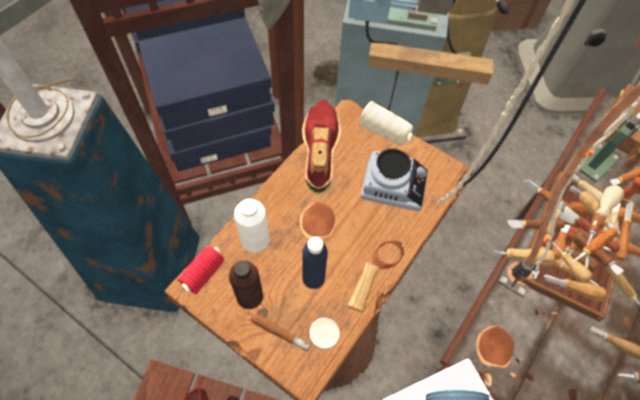

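```bash
cat > h.py <<'E'
import numpy as np, cv2, pickle
from scipy.optimize import least_squares
def proj(p,P):
    T=np.linalg.inv(p["extrinsics"]); q=P@T[:3,:3].T+T[:3,3]
    q=q@np.asarray(p["camera_matrix"]).T; return q[:,:2]/q[:,2:]
def ray(p,uv,z):
    E=np.asarray(p["extrinsics"]); d=E[:3,:3]@np.linalg.inv(p["camera_matrix"])@[uv[0],uv[1],1]
    return E[:3,3]+d*(z-E[2,3])/d[2]
a=np.linspace(0,2*np.pi,90)
def rings(rs): return np.vstack([np.c_[r*np.cos(a),r*np.sin(a),0*a+z] for r,z in rs])
M={"slim_bottle":rings([(.026,0),(.026,.15),(.0145,.176),(.0145,.192)]),
"brown_bottle":rings([(.03,0),(.03,.125),(.016,.172)]),"white_bottle":rings([(.034,0),(.034,.12),(.017,.162)]),
"mixer_cup":rings([(.0415,.108)]),"pad_top":rings([(.045,.0)])}
def box(q): m=q.min(0);M_=q.max(0); return np.r_[m,M_]
def fit(name,dets,x0=(.4,0)):
    def f(x):
        return np.concatenate([box(proj(p,M[name]+[x[0],x[1],0]))-np.array([b[0],b[1],b[0]+b[2],b[1]+b[3]]) for p,b in dets])
    r=least_squares(f,x0,loss="soft_l1"); return r.x,f(r.x).round(1)
E
python3 - <<'E'
from h import *
D=pickle.load(open("d0.pkl","rb"))
for n in ("slim_bottle","brown_bottle","white_bottle","mixer_cup"):
    for cs in (("scene",),("top",),("scene","top")):
        x,r=fit(n,[(D[c],D[c,n][0]["box"]) for c in cs]); print(n,cs,x.round(4),r)
m=D["scene","pad_top"][0]["region"]; v,u=np.nonzero(m)
print("pad",ray(D["scene"],(u.mean(),v.mean()),.007),len(u)); print("pad top view",ray(D["top"],(317,220.5),.007))
for c in ("scene","top"):
  v,u=np.nonzero(D[c,"mixer_cup"][0]["region"]); print("cup",ray(D[c],(u.mean(),v.mean()),.105))
  v,u=np.nonzero(D[c,"mixer"][0]["region"]); print("mixer",ray(D[c],(u.mean(),v.mean()),.06))
  v,u=np.nonzero(D[c,"shoe"][0]["region"]); print("shoe",ray(D[c],(u.mean(),v.mean()),.05))
# beam ends triangulate
def tri(us,ut):
    Ps=[]
    for p in (D["scene"],D["top"]):
        T=np.linalg.inv(p["extrinsics"])[:3]; Ps.append(np.asarray(p["camera_matrix"])@T)
    X=cv2.triangulatePoints(Ps[0],Ps[1],np.array(us,float).reshape(2,1),np.array(ut,float).reshape(2,1)); return (X[:3]/X[3]).ravel().round(3)
print("beam R",tri((381,68),(492,70)),tri((283,80),(370,55)))
print("rope", tri((415,162),(442,202)))
E
```

```text
slim_bottle ('scene',) [0.4393 0.0713] [-4.   0.2  1.6 -0.3]
slim_bottle ('top',) [0.4416 0.0677] [ 0.4 -0.3 -0.4  0.4]
slim_bottle ('scene', 'top') [0.4406 0.0689] [-4.1 -0.8  1.4 -1.3 -0.   0.3 -0.7  1. ]
brown_bottle ('scene',) [0.454  0.2179] [ 0.9 -3.1 -0.9  5.4]
brown_bottle ('top',) [0.4516 0.2184] [ 1.6 -0.4 -2.8  0.5]
brown_bottle ('scene', 'top') [0.4525 0.2196] [ 1.2 -2.  -0.6  6.5  0.9 -0.6 -3.4  0.3]
white_bottle ('scene',) [0.5815 0.159 ] [-0.4 -0.3  0.4  0.2]
white_bottle ('top',) [0.582  0.1593] [-0.3 -2.4  0.4  3.2]
white_bottle ('scene', 'top') [0.5815 0.1592] [-0.5 -0.2  0.4  0.3 -0.2 -2.2  0.5  3.4]
mixer_cup ('scene',) [ 0.5783 -0.1791] [ 1.9  0.5 -1.9 -0.3]
mixer_cup ('top',) [ 0.5845 -0.1928] [ 0.6  3.  -0.6 -1.7]
mixer_cup ('scene', 'top') [ 0.5809 -0.1893] [ 2.8 -1.9 -1.3 -3.   0.   4.7 -1.2  0.1]
pad [0.56528171 0.00759242 0.007     ] 981
pad top view [0.56703607 0.00312878 0.007     ]
cup [ 0.58625838 -0.19150451  0.105     ]
mixer [ 0.57458589 -0.18086227  0.06      ]
shoe [ 0.73214366 -0.06249044  0.05      ]
cup [ 0.58833678 -0.19718047  0.105     ]
mixer [ 0.57000466 -0.19984462  0.06      ]
shoe [ 0.73966133 -0.08276029  0.05      ]
beam R [ 0.703 -0.534  0.147] [ 0.864 -0.267  0.171]
rope [ 0.474 -0.277  0.046]
```

Request:
{"method": "servo_tool", "body": {
  "commands": [-0.01,-0.01,-0.03,0,0,-1,0.094,-0.06,-0.05,-0.06,0,0,-4,0.094,-0.11,-0.09,-0.075,0,0,-7,0.094,-0.16,-0.135,-0.075,0,0,-10,0.094,-0.21,-0.18,-0.075,0,0,-13,0.094,-0.26,-0.225,-0.075,0,0,-15,0.094,-0.31,-0.265,-0.075,0,0,-18,0.094,-0.35,-0.3,-0.075,0,0,-20,0.094,-0.38,-0.325,-0.075,0,0,-20.1,0.094,-0.39,-0.333,-0.075,0,0,-20.1,0.094]
}}

```text
time: 2.05
tool_pos: [0.4417, 0.0671, 0.2911]
ee_rot: [-3.141, -0.001, 3.137]
wrist_force: [0.2, 0.7, 0.6]
width: 0.0939
finger_force: 0.0
```

```bash
python3 - <<'E'
from bench import robot, snapshot, spotter
from h import *
from scipy.spatial.transform import Rotation as Ro
o=robot.get_obs(); p=snapshot("wrist"); cv2.imwrite("pics/w1.png",p["img"])
print(o["time"],o["tool_pos"],o["ee_rot"],o["joint_positions"]); 
H=np.asarray(p["hand_eye"]); print(H.round(4).tolist(),p["camera_matrix"])
T=np.eye(4);T[:3,:3]=Ro.from_euler("xyz",o["ee_rot"]).as_matrix();T[:3,3]=o["tool_pos"]
p["extrinsics"]=T@H
for n in ("slim_bottle","mixer_cup","pad_top","white_bottle","brown_bottle"):
    r=spotter.trace(n,p); print(n,[(round(d["conf"],2),d["box"]) for d in r[:2]])
    if r and r[0]["conf"]>.4: print(fit(n,[(p,r[0]["box"])]))
E
```

```text
2.05 [0.44174219 0.06709895 0.29109739] [-3.14127944e+00 -6.25002857e-04  3.13659436e+00] [ 2.39526746e-02 -1.45901021e-01  1.45133300e+00 -3.05746110e-04
  1.83679447e+00 -1.54192574e+00]
[[-0.0005, -0.9617, -0.2742, 0.0806], [1.0, -0.0006, 0.0002, -0.0003], [-0.0004, -0.2742, 0.9617, -0.1687], [0.0, 0.0, 0.0, 1.0]] [[286.42632075   0.         320.46877696]
 [  0.         286.42632075 198.49466734]
 [  0.           0.           1.        ]]
slim_bottle [(0.6, [302.2, 151.3, 44.6, 63.2])]
(array([0.43952372, 0.07135884]), array([-1. , -0.2,  1. ,  0.1]))
mixer_cup [(0.92, [103.7, 257.8, 60.8, 21.4])]
(array([ 0.58192077, -0.19341923]), array([ 0.1, -2.1, -0.1, 29.1]))
pad_top [(0.64, [258.5, 214.8, 48.5, 53.4])]
(array([5.69490265e-01, 4.47066172e-04]), array([-1.6,  2.3,  1.6, -3.6]))
white_bottle [(0.82, [354.2, 232.5, 60.0, 75.9]), (0.5, [393.8, 156.0, 86.7, 68.4])]
(array([0.56996022, 0.15811416]), array([-0.5, -9.6,  0.4,  1.3]))
brown_bottle [(0.8, [395.6, 155.5, 85.0, 72.5]), (0.55, [195.1, 275.8, 80.1, 112.5])]
(array([0.45978578, 0.22016014]), array([ 0.2,  5.3, -0.1, -1. ]))
```

View pics/w1.png

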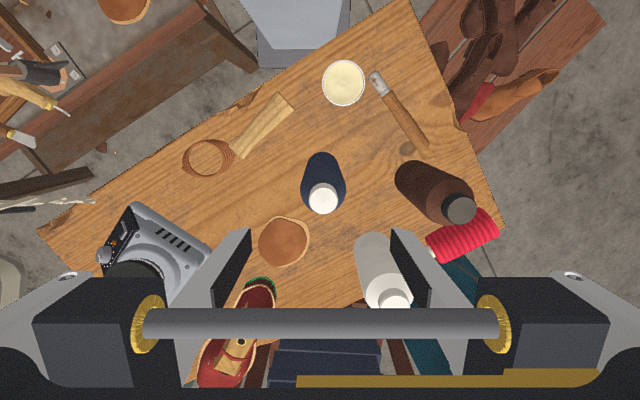

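Request:
{"method": "servo_tool", "body": {
  "commands": [0.001,0.003,0.03,0,0,0,0.094,0.001,0.003,0.07,0,0,0,0.094,0.001,0.003,0.11,0,0,0,0.094,0.001,0.003,0.145,0,0,0,0.094,0.001,0.003,0.165,0,0,0,0.094,0.001,0.003,0.169,0,0,0,0.094,0.001,0.003,0.169,0,0,0,0.094]
}}

```text
time: 3.22
tool_pos: [0.44, 0.0736, 0.1232]
ee_rot: [3.141, 0.001, -3.14]
wrist_force: [1.1, -0.9, 0.4]
width: 0.094
finger_force: 0.0
```

Request:
{"method": "servo_tool", "body": {
  "commands": [0,0,0,0,0,0,0.07,0,0,0,0,0,0,0.058,0,0,0,0,0,0,0.054,0,0,0,0,0,0,0.03,0,0,0,0,0,0,0.03,0,0,0,0,0,0,0.03]
}}

```text
time: 3.98
tool_pos: [0.4399, 0.0726, 0.1226]
ee_rot: [-3.141, 0.0, 3.141]
wrist_force: [-0.3, -1.3, 0.7]
width: 0.0515
finger_force: 29.9
```

Request:
{"method": "servo_tool", "body": {
  "commands": [0,0,-0.005,0,0,0,0.03,0,0,-0.03,0,0,0,0.03,0,0,-0.07,0,0,0,0.03,0,0,-0.11,0,0,0,0.03,0,0,-0.14,0,0,0,0.03,0,0,-0.15,0,0,0,0.03,0,0,-0.15,0,0,0,0.03]
}}

```text
time: 4.85
tool_pos: [0.4398, 0.0728, 0.2721]
ee_rot: [3.141, -0.0, -3.142]
wrist_force: [0.6, -0.1, -2.6]
width: 0.0508
finger_force: 29.8
```

```bash
python3 - <<'E'
from bench import robot, snapshot, spotter
from h import *
o=robot.get_obs(); print(o["tool_pos"],o["ee_rot"],o["wrist_force"],o["finger_force"])
tiles=[]
for c in ("scene","top"):
    p=snapshot(c); cv2.imwrite(f"pics/{c}1.png",p["img"])
    pickle.dump(p,open(f"{c}1.pkl","wb"))
    q=proj(p,np.array([[.585,-.192,.105]]))[0].round().astype(int); print(c,q)
    t=cv2.resize(p["img"][q[1]-32:q[1]+33,q[0]-32:q[0]+33],(390,390),interpolation=cv2.INTER_CUBIC); tiles.append(t)
    for n in ("slim_bottle","mixer_cup","pad_top"):
        r=spotter.trace(n,p); print(n,[(round(d["conf"],2),d["box"]) for d in r[:2]])
        if n=="slim_bottle" and r:
            z=o["tool_pos"][2]-.1226
            p2=dict(p); E=np.array(p["extrinsics"]); E[2,3]-=z; p2["extrinsics"]=E
            print(fit(n,[(p2,r[0]["box"])]))
cv2.imwrite("pics/cup1.png",np.hstack(tiles))
E
```

```text
[0.43978156 0.07282131 0.27211325] [ 3.14140415e+00 -3.00184016e-04 -3.14152210e+00] [ 0.55217474 -0.06321248 -2.6180329 ] 29.83366480562836
scene [364 147]
slim_bottle [(0.57, [363.3, 157.3, 38.6, 76.5])]
(array([0.4413599, 0.0712765]), array([ -0.7, -20.3,   0.5,   1.7]))
mixer_cup []
pad_top [(0.87, [314.5, 212.3, 40.1, 32.6])]
top [392 165]
slim_bottle [(0.69, [301.1, 208.5, 29.2, 53.6])]
(array([0.42664634, 0.07665342]), array([-0.5, -2.3,  0.5,  9.2]))
mixer_cup []
pad_top []
```

View pics/cup1.png

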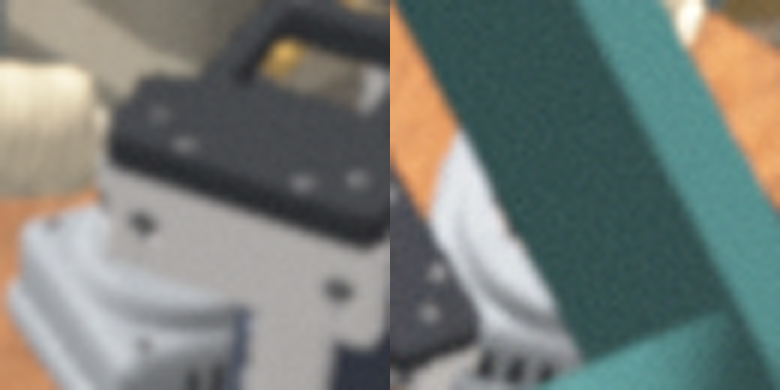

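View pics/scene1.png

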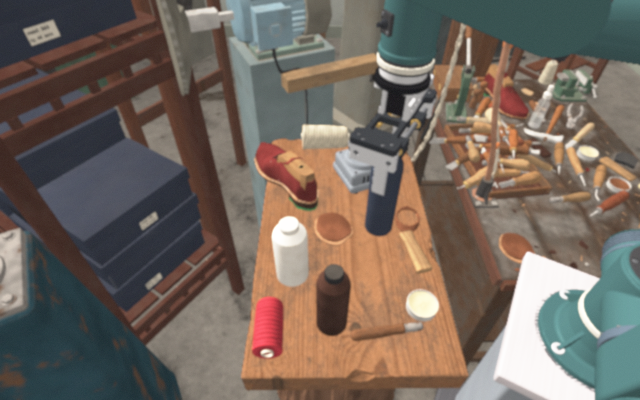

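The bottle is held (base around scene (378,230)), but the arm hides the mixer; the starting pictures show the cup, so I use those.

```bash
python3 - <<'E'
from h import *
D=pickle.load(open("d0.pkl","rb")); tiles=[]
for c in ("scene","top"):
    p=D[c]; g=p["img"].max(2).astype(int); 
    q=proj(p,np.array([[.585,-.192,.105]]))[0].round().astype(int)
    s=np.zeros(g.shape,np.uint8); s[q[1]-26:q[1]+26,q[0]-26:q[0]+26]=1
    m=((g<75)&(s>0)).astype(np.uint8); n,l,st,ce=cv2.connectedComponentsWithStats(m)
    i=1+np.argmax(st[1:,4]); print(c,q,st[i],ce[i])
    cn,_=cv2.findContours((l==i).astype(np.uint8),0,cv2.CHAIN_APPROX_NONE); e=cv2.fitEllipse(max(cn,key=len)); print(e,ray(p,e[0],.105))
    t=cv2.resize(p["img"][q[1]-32:q[1]+33,q[0]-32:q[0]+33],(390,390),interpolation=cv2.INTER_CUBIC)
    for (x,y),r_,z,col in (((.585,-.192),.0415,.108,(0,255,0)),((.585,-.192),.0325,.101,(0,0,255))):
        P=proj(p,np.c_[x+r_*np.cos(a),y+r_*np.sin(a),0*a+z]); P=((P-q+32.5)*6).round().astype(np.int32)
        cv2.polylines(t,[P],True,col,1)
    tiles.append(t)
cv2.imwrite("pics/cup2.png",np.hstack(tiles))
E
```

```text
scene [364 147] [349 137  30  21 496] [363.52419355 146.63104839]
((363.5363464355469, 146.6614990234375), (20.30270004272461, 29.00507926940918), 96.44807434082031) [ 0.58638835 -0.19229945  0.105     ]
top [392 165] [378 150  32  28 717] [393.25523013 163.19107392]
((393.24212646484375, 163.22915649414062), (27.276439666748047, 31.622177124023438), 98.64181518554688) [ 0.58812477 -0.19743166  0.105     ]
```

View pics/cup2.png

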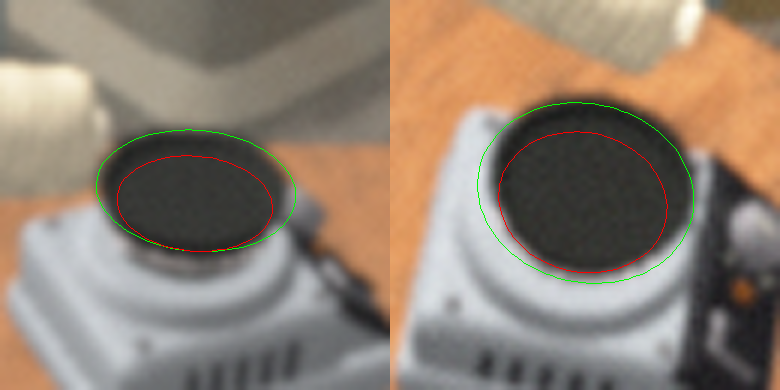

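Green rim circle for (0.585,-0.192) lies on the cup in both views (scene crop centre (197,191), top dark disc about 4 crop px up). Check where the hanging rope is before moving there.

```bash
python3 - <<'E'
from h import *
D=pickle.load(open("d0.pkl","rb")); s,t=D["scene"],D["top"]
R=np.array([(440,203),(468,180),(505,130),(540,85),(560,45),(578,0)],float)
R=np.vstack([np.linspace(R[i],R[i+1],50) for i in range(5)])
E=np.array(s["extrinsics"])
for uv in ((420,150),(430,115),(440,80),(455,40),(468,0)):
    d=E[:3,:3]@np.linalg.inv(s["camera_matrix"])@[*uv,1]
    X=E[:3,3]+np.linspace(.3,3,1500)[:,None]*d; q=proj(t,X)
    D2=np.linalg.norm(q[:,None]-R[None],axis=2).min(1); i=D2.argmin(); print(uv,X[i].round(3),D2[i].round(1))
for c in ("scene","top"):
    b=D[c]; 
print(ray(s,(332,229),.007),ray(t,(317.5,221),.007))
E
```

```text
(420, 150) [ 0.46  -0.257  0.1  ] 0.2
(430, 115) [ 0.468 -0.319  0.165] 0.2
(440, 80) [ 0.467 -0.332  0.253] 0.3
(455, 40) [ 0.454 -0.326  0.353] 0.2
(468, 0) [ 0.45  -0.333  0.432] 0.4
[0.56449473 0.01085976 0.007     ] [0.56534058 0.00258101 0.007     ]
```

Request:
{"method": "servo_tool", "body": {
  "commands": [-0.005,-0.01,0,0,0,0,0.03,-0.02,-0.035,0,0,0,0,0.03,-0.04,-0.075,0,0,0,0,0.03,-0.065,-0.12,0,0,0,0,0.03,-0.09,-0.165,0,0,0,0,0.03,-0.115,-0.205,0,0,0,0,0.03,-0.132,-0.24,0,0,0,0,0.03,-0.142,-0.258,0,0,0,0,0.03,-0.146,-0.265,0,0,0,0,0.03,-0.146,-0.265,0,0,0,0,0.03]
}}

```text
time: 6.5
tool_pos: [0.5858, -0.1926, 0.272]
ee_rot: [3.141, -0.001, 3.141]
wrist_force: [-0.1, 1.3, -2.2]
width: 0.0512
finger_force: 29.8
```

Request:
{"method": "servo_tool", "body": {
  "commands": [0,0,0,0,0,0,0.03,0,0,0,0,0,0,0.03]
}}

```text
time: 6.75
tool_pos: [0.5857, -0.1914, 0.273]
ee_rot: [-3.142, 0.001, -3.14]
wrist_force: [1.1, 0.4, -2.2]
width: 0.0512
finger_force: 29.8
```

```bash
python3 - <<'E'
from bench import robot, snapshot, spotter
from h import *
from scipy.spatial.transform import Rotation as Ro
o=robot.get_obs(); print(o["tool_pos"],o["ee_rot"],o["wrist_force"],o["joint_positions"])
tiles=[]; tp=o["tool_pos"]
for c in ("scene","top"):
    p=snapshot(c); q=proj(p,np.array([[.586,-.192,.12]]))[0].round().astype(int)
    t=cv2.resize(p["img"][q[1]-32:q[1]+33,q[0]-32:q[0]+33],(390,390),interpolation=cv2.INTER_CUBIC)
    for (x,y),r_,z,col in (((.586,-.192),.0415,.108,(0,255,0)),(tp[:2],.026,tp[2]-.1226,(0,0,255))):
        P=proj(p,np.c_[x+r_*np.cos(a),y+r_*np.sin(a),0*a+z]); P=((P-q+32.5)*6).round().astype(np.int32)
        cv2.polylines(t,[P],True,col,1)
    tiles.append(t)
    for n in ("pad_top",):
        for d in spotter.trace(n,p)[:2]:
            v,u=np.nonzero(d["region"]); print(c,n,round(d["conf"],2),ray(p,(u.mean(),v.mean()),.006),d["box"])
cv2.imwrite("pics/cup3.png",np.hstack(tiles))
E
```

```text
[ 0.58566174 -0.19137236  0.27300583] [-3.14155168e+00  6.43892065e-04 -3.14045220e+00] [ 1.05755533  0.36650523 -2.16977363] [-4.07938862e-01  2.33758248e-01  1.09259666e+00  2.25187318e-04
  1.81463068e+00 -1.97982120e+00]
scene pad_top 0.6 [0.56608416 0.00699573 0.006     ] [316.1, 213.3, 35.8, 31.1]
top pad_top 0.78 [0.56684901 0.00268914 0.006     ] [299.2, 201.2, 35.3, 36.7]
```

View pics/cup3.png

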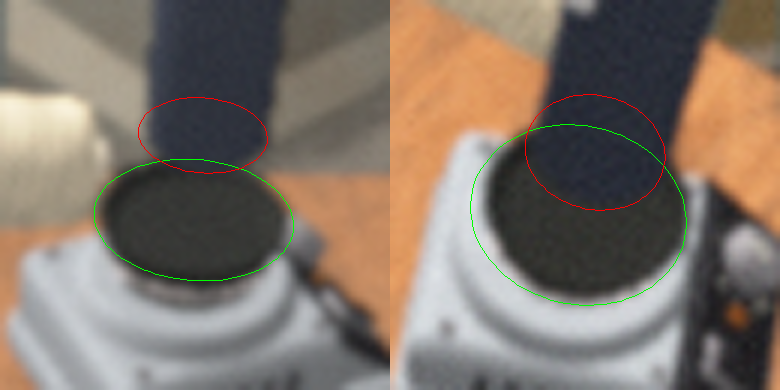

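Request:
{"method": "servo_tool", "body": {
  "commands": [-0.003,0,0.005,0,0,0,0.03,-0.003,0,0.015,0,0,0,0.03,-0.003,0,0.027,0,0,0,0.03,-0.003,0,0.036,0,0,0,0.03,-0.003,0,0.038,0,0,0,0.03,-0.003,0,0.038,0,0,0,0.03]
}}

```text
time: 7.7
tool_pos: [0.5888, -0.1922, 0.2344]
ee_rot: [3.141, -0.0, 3.142]
wrist_force: [1.1, 0.0, -2.2]
width: 0.0509
finger_force: 29.8
```

```bash
python3 - <<'E'
from bench import robot, snapshot, spotter
from h import *
o=robot.get_obs(); print(o["tool_pos"],o["wrist_force"])
tiles=[]; tp=o["tool_pos"]
for c in ("scene","top"):
    p=snapshot(c); q=proj(p,np.array([[.586,-.192,.12]]))[0].round().astype(int)
    t=cv2.resize(p["img"][q[1]-24:q[1]+25,q[0]-24:q[0]+25],(392,392),interpolation=cv2.INTER_CUBIC)
    tiles.append(t)
cv2.imwrite("pics/cup4.png",np.hstack(tiles))
E
```

```text
[ 0.58880368 -0.19223287  0.23436465] [ 1.1494423   0.0482428  -2.22676974]
```

View pics/cup4.png

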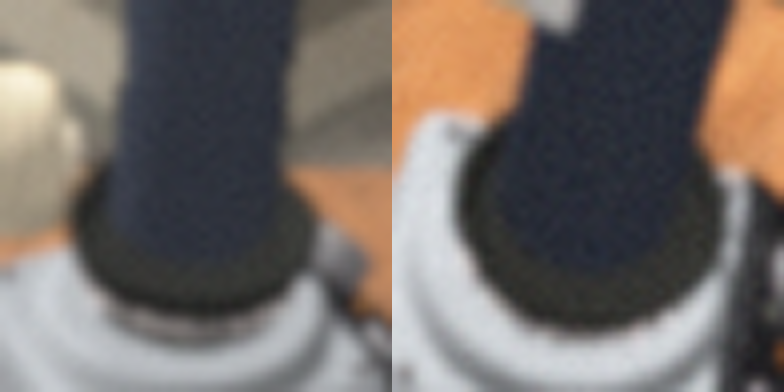

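Bottle is centred over the cup in both views (scene 195 vs 193, top 586 vs 590 px). Pressing.

Request:
{"method": "servo_tool", "body": {
  "commands": [0,0,0.004,0,0,0,0.03,0,0,0.008,0,0,0,0.03,0,0,0.011,0,0,0,0.03,0,0,0.014,0,0,0,0.03,0,0,0.016,0,0,0,0.03,0,0,0.016,0,0,0,0.03]
}}

```text
time: 8.55
tool_pos: [0.5892, -0.1922, 0.22]
ee_rot: [-3.141, 0.002, -3.141]
wrist_force: [-1.2, 0.7, 3.6]
width: 0.0513
finger_force: 29.8
```

Request:
{"method": "servo_tool", "body": {
  "commands": [0,0,0.002,0,0,0,0.03,0,0,0.004,0,0,0,0.03,0,0,0.006,0,0,0,0.03,0,0,0.006,0,0,0,0.03]
}}

```text
time: 9.05
tool_pos: [0.5895, -0.1924, 0.2155]
ee_rot: [-3.14, 0.004, -3.142]
wrist_force: [-1.6, 0.5, 9.5]
width: 0.0512
finger_force: 29.9
```

Request:
{"method": "servo_tool", "body": {
  "commands": [0,0,0.002,0,0,0,0.03,0,0,0.004,0,0,0,0.03,0,0,0.004,0,0,0,0.03]
}}

```text
time: 9.43
tool_pos: [0.5896, -0.1931, 0.213]
ee_rot: [-3.138, 0.006, 3.141]
wrist_force: [-2.7, -0.1, 12.0]
width: 0.051
finger_force: 30.0
```

Request:
{"method": "servo_tool", "body": {
  "commands": [0,0,0.001,0,0,0,0.03,0,0,0.002,0,0,0,0.03,0,0,0.002,0,0,0,0.03]
}}

```text
time: 9.8
tool_pos: [0.5898, -0.1932, 0.2129]
ee_rot: [-3.137, 0.008, 3.141]
wrist_force: [-2.1, 0.8, 16.8]
width: 0.0508
finger_force: 30.0
```

Request:
{"method": "servo_tool", "body": {
  "commands": [0,0,0.001,0,0,0,0.03,0,0,0.001,0,0,0,0.03,0,0,0.001,0,0,0,0.03,0,0,0.001,0,0,0,0.03,0,0,0.001,0,0,0,0.03,0,0,0.001,0,0,0,0.03,0,0,0.001,0,0,0,0.03,0,0,0.001,0,0,0,0.03,0,0,0.001,0,0,0,0.03,0,0,0.001,0,0,0,0.03]
}}

```text
time: 11.05
tool_pos: [0.59, -0.1933, 0.2129]
ee_rot: [-3.137, 0.009, 3.141]
wrist_force: [-3.8, 1.3, 19.0]
width: 0.051
finger_force: 30.0
```

Request:
{"method": "servo_tool", "body": {
  "commands": [0,0,0,0,0,0,0.03,0,0,0,0,0,0,0.03,0,0,0,0,0,0,0.03,0,0,0,0,0,0,0.03,0,0,0,0,0,0,0.03,0,0,0,0,0,0,0.03,0,0,0,0,0,0,0.03,0,0,0,0,0,0,0.03,0,0,0,0,0,0,0.03,0,0,0,0,0,0,0.03]
}}

```text
time: 12.3
tool_pos: [0.59, -0.1933, 0.2128]
ee_rot: [-3.137, 0.009, 3.141]
wrist_force: [-3.7, 0.5, 17.8]
width: 0.051
finger_force: 30.0
```

Request:
{"method": "servo_tool", "body": {
  "commands": [0,0,0,0,0,0,0.03,0,0,0,0,0,0,0.03,0,0,0,0,0,0,0.03,0,0,0,0,0,0,0.03,0,0,0,0,0,0,0.03,0,0,0,0,0,0,0.03,0,0,0,0,0,0,0.03,0,0,0,0,0,0,0.03,0,0,0,0,0,0,0.03,0,0,0,0,0,0,0.03]
}}

```text
time: 13.55
tool_pos: [0.5899, -0.1933, 0.2128]
ee_rot: [-3.137, 0.009, 3.141]
wrist_force: [-4.5, 0.6, 18.9]
width: 0.0509
finger_force: 30.0
```

Request:
{"method": "servo_tool", "body": {
  "commands": [0,0,0,0,0,0,0.03,0,0,0,0,0,0,0.03,0,0,0,0,0,0,0.03,0,0,0,0,0,0,0.03,0,0,0,0,0,0,0.03,0,0,0,0,0,0,0.03,0,0,0,0,0,0,0.03,0,0,0,0,0,0,0.03,0,0,0,0,0,0,0.03,0,0,0,0,0,0,0.03]
}}

```text
time: 14.8
tool_pos: [0.5899, -0.1933, 0.2128]
ee_rot: [-3.137, 0.009, 3.141]
wrist_force: [-3.9, 0.7, 19.4]
width: 0.0509
finger_force: 30.0
```

Request:
{"method": "servo_tool", "body": {
  "commands": [0,0,-0.005,0,0,0,0.03,0,0,-0.012,0,0,0,0.03,0,0,-0.02,0,0,0,0.03,0,0,-0.03,0,0,0,0.03,0,0,-0.042,0,0,0,0.03,0,0,-0.055,0,0,0,0.03,0,0,-0.065,0,0,0,0.03,0,0,-0.07,0,0,0,0.03,0,0,-0.07,0,0,0,0.03]
}}

```text
time: 15.92
tool_pos: [0.589, -0.1923, 0.276]
ee_rot: [-3.141, 0.001, -3.142]
wrist_force: [-0.1, 0.0, -3.0]
width: 0.0509
finger_force: 30.0
```

```bash
python3 - <<'E'
from bench import robot, snapshot, spotter
from h import *
from scipy.spatial.transform import Rotation as Ro
o=robot.get_obs(); print(o["tool_pos"],o["ee_rot"],o["wrist_force"])
p=snapshot("wrist"); cv2.imwrite("pics/w2.png",p["img"])
T=np.eye(4);T[:3,:3]=Ro.from_euler("xyz",o["ee_rot"]).as_matrix();T[:3,3]=o["tool_pos"]; p["extrinsics"]=T@p["hand_eye"]
for n in ("pad_top","slim_bottle"):
    for d in spotter.trace(n,p)[:2]:
        v,u=np.nonzero(d["region"]); print(n,round(d["conf"],2),d["box"],ray(p,(u.mean(),v.mean()),.006))
for c in ("scene","top"):
    p=snapshot(c)
    for d in spotter.trace("slim_bottle",p)[:1]:
        v,u=np.nonzero(d["region"]); print(c,round(d["conf"],2),d["box"])
        # silhouette width centre over lower part vs model prediction
        tp=o["tool_pos"]; q=proj(p,M["slim_bottle"][:180]+[tp[0],tp[1],tp[2]-.1226]); b=box(q); print(b)
        for r in range(int(b[3])-14,int(b[3])-6,3):
            k=np.nonzero(d["region"][r])[0]; 
            h=cv2.convexHull(q.astype(np.float32)); xs=[x for x in np.arange(b[0],b[2],.25) if cv2.pointPolygonTest(h,(float(x),float(r)),False)>=0]
            print(r,(k.min()+k.max())/2, (xs[0]+xs[-1])/2)
E
```

```text
[ 0.58899671 -0.19226219  0.27595904] [-3.14136937e+00  7.77485138e-04 -3.14155397e+00] [-0.06842507  0.02941274 -2.98102659]
pad_top 0.92 [417.7, 121.5, 59.7, 66.5] [0.56591403 0.00141878 0.006     ]
slim_bottle 0.88 [277.5, 170.4, 89.8, 181.9] [ 0.72595806 -0.19297227  0.006     ]
scene 0.79 [354.6, 58.0, 27.2, 79.8]
[353.49841835  66.29005772 382.3557822  136.63807471]
122 365.5 365.1234183463336
125 365.5 364.8734183463336
128 365.5 364.4984183463336
top 0.87 [384.7, 86.8, 33.7, 70.2]
[382.79410504  97.77590752 419.92658344 161.40178865]
147 397.0 395.9191050368606
150 396.0 395.1691050368606
153 395.5 394.7941050368606
```

Request:
{"method": "servo_tool", "body": {
  "commands": [0.001,0.01,0,0,0,0,0.03,0.004,0.035,0,0,0,0,0.03,0.008,0.07,0,0,0,0,0.03,0.012,0.11,0,0,0,0,0.03,0.016,0.15,0,0,0,0,0.03,0.02,0.178,0,0,0,0,0.03,0.0215,0.193,0,0,0,0,0.03,0.0215,0.197,0,0,0,0,0.03,0.0215,0.197,0,0,0,0,0.03]
}}

```text
time: 17.4
tool_pos: [0.5674, 0.0045, 0.2755]
ee_rot: [-3.141, 0.0, 3.141]
wrist_force: [0.6, -0.1, -2.6]
width: 0.0509
finger_force: 30.0
```

Request:
{"method": "servo_tool", "body": {
  "commands": [0,0,0.015,0,0,0,0.03,0,0,0.04,0,0,0,0.03,0,0,0.07,0,0,0,0.03,0,0,0.095,0,0,0,0.03,0,0,0.11,0,0,0,0.03,0,0,0.115,0,0,0,0.03,0,0,0.115,0,0,0,0.03,0,0,0.115,0,0,0,0.03]
}}

```text
time: 18.4
tool_pos: [0.5681, 0.0047, 0.1618]
ee_rot: [-3.141, 0.002, 3.142]
wrist_force: [-0.1, 0.2, -2.1]
width: 0.0512
finger_force: 30.0
```

```bash
python3 - <<'E'
from bench import robot, snapshot, spotter
from h import *
o=robot.get_obs(); print(o["tool_pos"],o["ee_rot"],o["wrist_force"])
tiles=[]; tp=o["tool_pos"]
for c in ("scene","top"):
    p=snapshot(c); q=proj(p,np.array([[.567,.005,.02]]))[0].round().astype(int)
    t=cv2.resize(p["img"][q[1]-24:q[1]+25,q[0]-24:q[0]+25],(392,392),interpolation=cv2.INTER_CUBIC)
    for (x,y),r_,z,col in (((.567,.005),.0425,.007,(0,255,0)),(tp[:2],.026,tp[2]-.1226,(0,0,255))):
        P=proj(p,np.c_[x+r_*np.cos(a),y+r_*np.sin(a),0*a+z]); P=((P-q+24.5)*8).round().astype(np.int32)
        cv2.polylines(t,[P],True,col,1)
    tiles.append(t)
cv2.imwrite("pics/pad1.png",np.hstack(tiles))
E
```

```text
[0.56806557 0.00466878 0.16178368] [-3.14144021e+00  2.41616388e-03  3.14154643e+00] [-0.14933016  0.18547621 -2.10436874]
```

View pics/pad1.png

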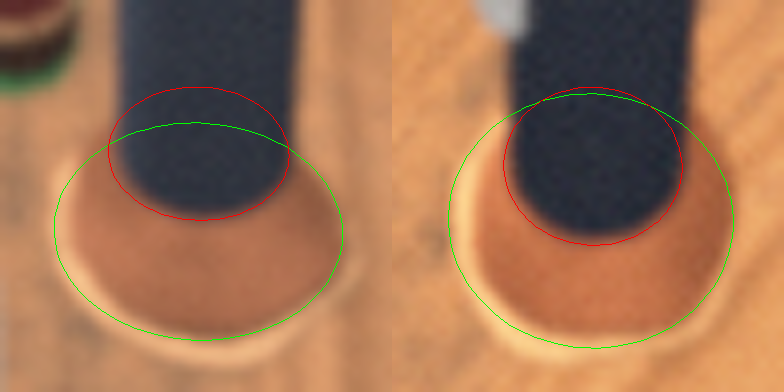

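In both views the bottle sits about 2 mm off the pad centre (scene 207 vs 199, top 599 vs 588 px). Correct and lower.

Request:
{"method": "servo_tool", "body": {
  "commands": [-0.001,0.002,0.003,0,0,0,0.03,-0.001,0.002,0.01,0,0,0,0.03,-0.001,0.002,0.018,0,0,0,0.03,-0.001,0.002,0.024,0,0,0,0.03,-0.001,0.002,0.028,0,0,0,0.03,-0.001,0.002,0.029,0,0,0,0.03,-0.001,0.002,0.029,0,0,0,0.03]
}}

```text
time: 19.38
tool_pos: [0.5684, 0.0068, 0.1316]
ee_rot: [3.142, 0.0, -3.142]
wrist_force: [0.5, -0.1, -2.1]
width: 0.0508
finger_force: 30.0
```

Request:
{"method": "servo_tool", "body": {
  "commands": [0,0,0.001,0,0,0,0.03,0,0,0.001,0,0,0,0.03]
}}

```text
time: 19.62
tool_pos: [0.5685, 0.0068, 0.1308]
ee_rot: [-3.142, 0.001, -3.142]
wrist_force: [0.8, 0.1, -1.8]
width: 0.0511
finger_force: 30.0
```

Not in contact yet; down by single millimetres.

Request:
{"method": "servo_tool", "body": {
  "commands": [0,0,0.001,0,0,0,0.03,0,0,0.001,0,0,0,0.03]
}}

```text
time: 19.88
tool_pos: [0.5687, 0.0068, 0.1308]
ee_rot: [-3.142, 0.002, -3.142]
wrist_force: [-1.0, -0.9, 2.7]
width: 0.051
finger_force: 30.0
```

Request:
{"method": "servo_tool", "body": {
  "commands": [0,0,0.0005,0,0,0,0.03,0,0,0.0005,0,0,0,0.03]
}}

```text
time: 20.12
tool_pos: [0.5688, 0.0068, 0.1308]
ee_rot: [-3.141, 0.002, -3.142]
wrist_force: [-2.2, 0.4, 6.4]
width: 0.051
finger_force: 30.0
```

Request:
{"method": "servo_tool", "body": {
  "commands": [0,0,-0.001,0,0,0,0.03,0,0,-0.001,0,0,0,0.053,0,0,-0.001,0,0,0,0.056,0,0,-0.001,0,0,0,0.06,0,0,-0.001,0,0,0,0.07,0,0,-0.001,0,0,0,0.085,0,0,-0.001,0,0,0,0.094,0,0,-0.001,0,0,0,0.094,0,0,-0.001,0,0,0,0.094]
}}

```text
time: 21.25
tool_pos: [0.5683, 0.0068, 0.13]
ee_rot: [3.142, 0.0, -3.142]
wrist_force: [-0.6, 1.1, 0.1]
width: 0.0942
finger_force: 0.0
```

Request:
{"method": "servo_tool", "body": {
  "commands": [0,0,-0.01,0,0,0,0.094,0,0,-0.035,0,0,0,0.094,0,0,-0.07,0,0,0,0.094,0,0,-0.11,0,0,0,0.094,0,0,-0.14,0,0,0,0.094,0,0,-0.15,0,0,0,0.094,0,0,-0.15,0,0,0,0.094]
}}

```text
time: 22.12
tool_pos: [0.5685, 0.0068, 0.2804]
ee_rot: [3.142, 0.001, -3.142]
wrist_force: [0.2, 0.9, 0.7]
width: 0.094
finger_force: 0.0
```

```bash
python3 - <<'E'
from bench import robot, snapshot, spotter
from h import *
o=robot.get_obs(); print(o["time"],o["tool_pos"],o["wrist_force"])
tiles=[]
for c in ("scene","top"):
    p=snapshot(c); q=proj(p,np.array([[.567,.005,.06]]))[0].round().astype(int)
    tiles.append(cv2.resize(p["img"][q[1]-60:q[1]+60,q[0]-60:q[0]+60],(396,396),interpolation=cv2.INTER_CUBIC))
cv2.imwrite("pics/end.png",np.hstack(tiles))
E
```

```text
22.125 [0.56850062 0.00676232 0.28040345] [0.21361682 0.91973797 0.69252995]
```

View pics/end.png

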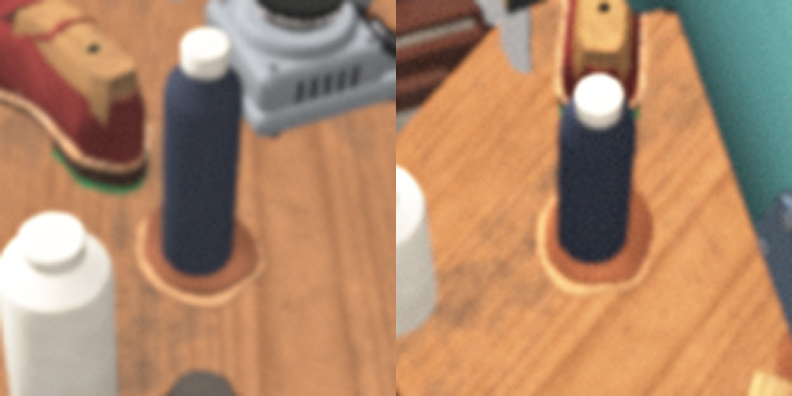

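The bottle stands upright and released, base centre within about 2 mm of the pad's middle in both views (scene 198 vs 200, top 592 vs 595 px), gripper clear.

```bash
python3 -c "
from bench import close_job
print(close_job())"
```

```text
the job is handed in; nothing more can be done
None
```

The slim bottle was pressed to the mixer's end stop for about 5 s, then stood upright and released within about 2 mm of the leather pad's middle. The job is handed in at about 22 s, and I moved neither the other two bottles nor the shoe.

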